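Shim the rocking pill crusher

TASK

The bench pill crusher rocks because the rubber foot nearest the robot is worn short. Slide the tapered shims under that foot one at a time, going by feel and without shoving the crusher out of its place: if one shim is not enough, slide the second in over it from the opposite side, until the foot rests firmly on them and the crusher no longer rocks. Then press down on the ear above that foot with the fingertips, at about 10 N, to prove that it does not dip, let go, and leave the other things on the bench alone.

Things in the scene. Friction and masses are not known exactly. Their poses are not given: they have to be found in the camera images.
- crusher: heavy grey cast pill crusher, 2.7 kg, loose on the bench. Origin at bench level under the middle of its base; z up, -x points from the middle to the short foot. Base top 32 mm high. Four ears, each over a rubber foot, lie 106 mm out on -x, +x, +y, -y. Plunger, column, head and lever (340 mm high) stand from 6 to 155 mm out on +x. A sideways push of some 12 N makes it slide.
- ear (a point): centre of the flat top of the ear over the short foot, 106 mm out on the crusher's -x, 32 mm above the bench; axes as the crusher's. The ear is 32 mm wide (y), 16 mm thick. The foot under its centre is 14 mm square below, free from +y and -y; it hangs an unknown 4 to 9 mm over the bench, and the crusher tips onto it when the ear is pressed with 6 to 9 N (the ear dips 0.5 to 1 mm less than the gap).
- shim_a: off-white hard plastic tapered shim, 50 g, lying flat on the robot's left (+y), tip roughly towards the crusher. Origin under the centre of its upright tab, at the underside; +x points from tab to thin tip, z up. The flat-bottomed blade, 30 mm wide, runs from x = 25 to 95 mm, 6.9 mm thick at its tab end, falling evenly (7 in 100) to 2 mm at the tip. One shim alone bites where it is as thick as the gap.
- shim_b: a second shim like shim_a in all measures, lying on the robot's right (-y). One shim alone fills gaps up to about 6 mm. Two, slid under the foot from its +y and -y sides, the second lying on the slope of the first (its tip tilted up by 0.07 rad), fill 4 mm plus 0.07 times the sum of the lengths by which the two tips pass the foot's centre; set the first 12 to 20 mm past when two are needed.
- shim_a_tab (a point): grip point of shim_a: middle of its tab, 23 mm above the shim's underside; axes as the shim's. The tab is 18 mm long (x), 12 mm wide (y: grip across this), from 3 to 34 mm above the underside; a 12 mm wide neck, 3 to 7.5 mm above the underside, joins it to the blade.
- shim_b_tab (a point): grip point of shim_b: middle of its tab, as on shim_a.
- amber_bottle: bystander: amber medicine jar with white cap, 54 mm across, 85 mm tall; origin at its underside.
- egg_pot: bystander: white ceramic egg-shaped pill pot, 58 mm across, 75 mm tall; origin at its underside.
- tablet_splitter: bystander: clear plastic tablet splitter, 85 x 45 x 24 mm; origin at its underside.
- pill_organiser: bystander: purple seven-day pill organiser, 45 x 200 x 30 mm; origin at its underside.
Mind the look-alikes: they are no part of the job. What is shaped like the shim_a but red or turquoise is not meant.

How it is judged:
By the outcome, as a careful person would: the job done as asked, in the order asked, and still so for the second after the job is handed in, with the robot touching nothing.
It also fails if it takes over 72 s, if anything falls off the work surface, if the arm or the gripper's body presses on something with over 40 N, if the wrist force passes 120 N, or if a joint passes its speed limit or range.

ROBOT

A 6-joint arm with a two-finger parallel gripper is mounted at the origin on the work surface. World frame = base frame: x ahead of the robot, y to its left, z up, the work surface at z = 0. Lengths are in m, angles in rad, forces in N, time in s.
With the tool pointing down it reaches from about 0.225 to 0.875 m from the base axis. Payload 3.4 kg.
Tool frame: the origin (TCP) lies between the finger pads; the fingertips stand 25 mm ahead of it and the grasp point (between the pads) lies 6 mm ahead of it (manip.tips_ahead is the distance from the TCP to the fingertips, in m); z points along the fingers, x is the direction in which the jaws open and shut, and the axes are right-handed (so a half turn about z gives the same grasp; the last joint's range is limited). The gripper opens to 85 mm and grips with 20 to 120 N. Pads are 22 mm wide; open, the fingers measure 114 mm over their backs; the gripper's body (76 mm by 85 mm) begins 54 mm behind the grasp point. The pads swing forward as they close: fully open they stand 13 mm farther back than shut.
Start: joints at [-1.347, 0.276, 1.505, -0, 1.361, -0.121], TCP at [0.194, -0.541, 0.256] pointing down, gripper open.
Joint ranges: [-2.89, 2.89], [-0.75, 2.08], [0.22, 2.7], [-1.18, 4.32], [0.11, 2.71], [-2.7, 2.7]. Speed limits (rad/s): [2.57, 2.57, 3.14, 3.14, 3.14, 3.14].

INTERFACE

Orientations are given as a unit quaternion [w, x, y, z].
In Python, from rig import manip gives the robot as it stands. The module is installed in compiled form; this text tells all that it offers.
- The arm moves only by the tool send_rows, never from a script. Its argument "plan" is a list of rows, each an object with "linear": the shift along the tool's x, y, z in m, a list of three; "delta_rot": the turn, a rotation vector about the tool's x, y, z in degrees, a list of three; "fingers": the finger opening in m, from 0 to 0.0854. A call has 1 to 12 rows; each row shifts and turns the pose as measured when the row begins, along the tool's axes as they then stand; what a row does not reach is not made up. A row lasts 1/12 s, in which the tool goes at most 41.7 mm and 7.16 degrees, less where a joint would pass 70% of its speed; a pose out of reach is approached as far as the arm can. A call with a gripper value outside its range is refused whole. The fingers move at their own pace and stop on an object; "force" is the grip in N (left out, the last holds). Time passes only in rows, so rows that do not move let the fingers close. It gives the time, the measured TCP pose, the force and the opening at its end, in the units of the state.
- manip.get_state(): the state, without advancing time (a new reading comes with each control period).
- manip.get_image(name): name is "scene" or "top" or "wrist"; returns the picture (480x640x3 uint8, red, green, blue); there is no depth.
- manip.camera_info(name): a dict with "K" (3x3 intrinsics, pixels), "rvec" (rotation vector, rad) and "tvec" (3), from world to camera coordinates, as OpenCV has them. Camera axes: x right, y down, z forward; pixel columns grow to the right and rows downward; lengths in m; the calibration is good to about 2 mm. A picture is of the moment at which its call begins: read the wrist's pose just before it. camera_info takes no time and is no camera call; for the wrist camera it gives the pose at the moment of the call.
- manip.sign_off(): hands the job in, once; it reports no verdict.
Trained networks look in the newest picture that a camera, given by its name, has taken for a name from the list of things; names that differ only in an ending like _2 or _b are one class to them, and where a whole thing is asked for, a point or a joint stands for the part that bears it (a point fixed in the world has none). Each returns a list of dicts, best first, with "p" (0 to 1); they miss things now and then, are a little off and sometimes report something else, mostly with a low value. They report only what shows in the picture. A call takes as long as a camera call. They do not tell look-alikes from the thing itself.
- manip.find_in(thing, camera): "extent" ([left, top, right, bottom] in pixels, round what is visible of it).
- manip.masks_of(thing, camera): "pixels" (480x640 bool, what is visible of it) and "extent" ([left, top, right, bottom] in pixels, round what is visible of it).
The state is a dict: "clock": time; "qpos": joint angles; "qd": joint speeds; "effort": joint torques, N m; "position": TCP position; "ee_rot": TCP orientation; "contact_force": force on the tool from outside, world axes, zero at the start; "moment": the same for the moment, N m; "width": finger opening in m.
Only numpy, scipy, OpenCV 4.12 (cv2) and the standard library are available. Lean on these libraries where they do the work, as an engineer would, in place of code of your own. Each camera call takes 0.05 s, during which the arm holds its last target. There are 200 camera calls.

## Working session

There is one attempt and no reset: what is moved stays moved. The work goes in short steps, Python scripts to look and compute and a tool call to move; the robot and the scene stay as the last step left them, time stands still between calls to the robot, and variables do not carry over. Pictures are saved under pics/ and viewed, about 8 in all and at most 12, crops included, and the job is handed in when it is done.

Besides the shell and the picture viewer there is one more tool, called after "Emit:" by a JSON object that holds its "api" and its "payload". send_rows: Moves the arm, as the interface text tells. Its arguments: {"type":"object","properties":{"plan":{"type":"array","items":{"type":"object","properties":{"linear":{"type":"array","items":{"type":"number"}},"delta_rot":{"type":"array","items":{"type":"number"}},"fingers":{"type":"number"}}}},"force":{"type":"number"}},"required":["plan"]}

```bash
mkdir -p pics; cat > h.py <<'E'
import numpy as np, cv2
from rig import manip
def cam(n):
    c=manip.camera_info(n); R=cv2.Rodrigues(np.array(c["rvec"],float))[0]; return np.array(c["K"]),R,np.array(c["tvec"],float).ravel()
def toplane(n,uv,z,c=None):
    K,R,t=c or cam(n); C=-R.T@t; out=[]
    for u,v in np.atleast_2d(uv):
        d=R.T@np.linalg.inv(K)@[u,v,1]; out.append(C+d*(z-C[2])/d[2])
    return np.array(out)
def proj(n,P,c=None):
    K,R,t=c or cam(n); p=(np.atleast_2d(P)@R.T+t)@K.T; return p[:,:2]/p[:,2:]
def snap(n,f):
    im=manip.get_image(n); cv2.imwrite(f"pics/{f}.png",cv2.cvtColor(im,cv2.COLOR_RGB2BGR)); return im
E
python3 - <<'E'
from h import *
a=snap("scene","s0"); b=snap("top","t0")
cv2.imwrite("pics/both.png",cv2.cvtColor(cv2.resize(np.vstack([a,b]),(400*1,600)) if 0 else np.vstack([a,b])[:,:],cv2.COLOR_RGB2BGR))
for n in("scene","top"):
    K,R,t=cam(n); print(n,(-R.T@t).round(3),R[2].round(2),K[0,0])
    for th in("shim_a","crusher","amber_bottle","egg_pot","tablet_splitter","pill_organiser"):
        for d in manip.find_in(th,n):
            e=np.array(d["extent"]); c=[(e[0]+e[2])/2,(e[1]+e[3])/2]
            print(th,round(d["p"],2),e.round(),toplane(n,c,0.01)[0].round(3))
print(manip.get_state(),manip.tips_ahead)
E
```

```text
scene [1.105 0.355 0.82 ] [-0.56 -0.34 -0.76] 444.77788171231714
shim_a 0.9 [484. 273. 505. 312.] [0.453 0.395 0.01 ]
shim_a 0.89 [234. 198. 270. 228.] [ 0.518 -0.206  0.01 ]
shim_a 0.82 [354. 228. 399. 244.] [0.431 0.103 0.01 ]
shim_a 0.81 [432. 229. 472. 258.] [0.366 0.269 0.01 ]
shim_a 0.75 [406. 270. 450. 301.] [0.506 0.264 0.01 ]
shim_a 0.65 [527. 254. 575. 274.] [0.314 0.483 0.01 ]
crusher 0.73 [222. 249. 352. 359.] [0.702 0.021 0.01 ]
amber_bottle 0.97 [372. 334. 406. 384.] [0.708 0.262 0.01 ]
egg_pot 0.59 [171. 247. 198. 275.] [ 0.721 -0.251  0.01 ]
tablet_splitter 0.95 [429. 347. 464. 393.] [0.673 0.366 0.01 ]
pill_organiser 0.93 [116. 212. 194. 254.] [ 0.691 -0.373  0.01 ]
top [0.455 0.039 1.395] [ 0.06 -0.   -1.  ] 490.5972464821659
shim_a 0.81 [287. 262. 325. 291.] [0.435 0.089 0.01 ]
shim_a 0.7 [190. 254. 210. 291.] [0.444 0.388 0.01 ]
shim_a 0.7 [226. 283. 260. 315.] [0.371 0.265 0.01 ]
shim_a 0.66 [228. 244. 265. 266.] [0.494 0.258 0.01 ]
shim_a 0.61 [152. 313. 182. 328.] [0.308 0.476 0.01 ]
shim_a 0.6 [394. 244. 432. 256.] [ 0.516 -0.211  0.01 ]
crusher 0.9 [281.  89.
[... 249 characters left out ...]
199.] [ 0.69  -0.377  0.01 ]
{'clock': 0.7, 'qpos': array([-1.34699792e+00,  2.75874065e-01,  1.50487558e+00, -3.71520141e-05,
        1.36067591e+00, -1.20982144e-01]), 'qd': array([-0.00045397,  0.00112812, -0.00021913,  0.00018869, -0.00149288,
        0.00070384]), 'effort': array([-9.38388548e-04, -4.16501606e+01, -2.46049798e+01, -3.38062891e-04,
        1.38230298e-04,  2.10166331e-05]), 'position': array([ 0.19434748, -0.54120863,  0.25635257]), 'ee_rot': array([ 6.94536122e-05,  8.17923416e-01, -5.75327105e-01,  4.98659260e-05]), 'contact_force': array([0.44327721, 0.80732084, 0.84183306]), 'moment': array([ 0.01977623,  0.00822756, -0.0023164 ]), 'width': 0.08562382355646397} 0.025
```

View pics/t0.png

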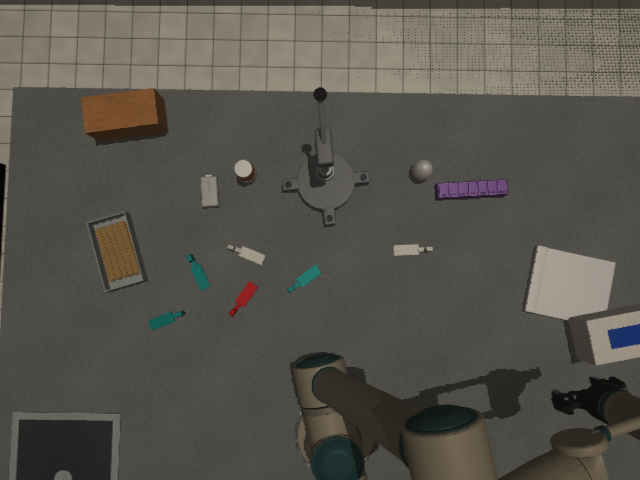

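View pics/s0.png

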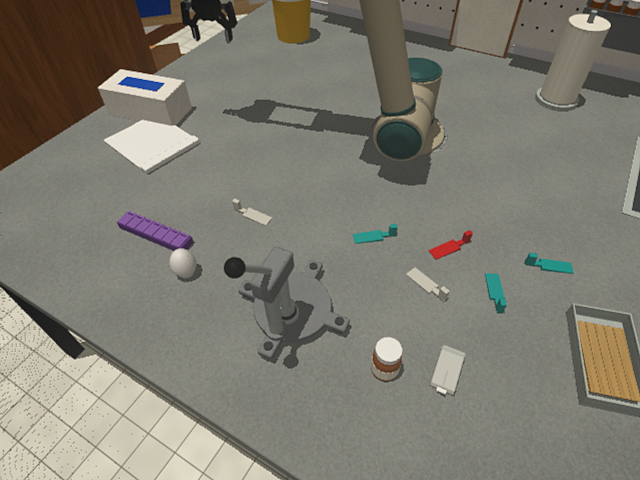

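White candidates in the top view: (246,255) with its tab to the left, and (413,250) with its tab to the right. The look-alikes are turquoise at (198,272), (305,278) and (167,320), and red at (243,299). The off-white pair fits shim_a (left) and shim_b (right). I'll confirm in an enlarged crop and measure.

```bash
python3 - <<'E'
from h import *
b=cv2.imread("pics/t0.png"); s=cv2.imread("pics/s0.png")
c1=cv2.resize(b[150:275,215:445],None,fx=3.4,fy=3.4,interpolation=cv2.INTER_CUBIC)
cv2.imwrite("pics/c1.png",c1)
for n,im,boxes in(("top",b,((220,238,275,275),(385,238,440,262))),("scene",s,((400,262,455,305),(228,193,276,232)))):
    hsv=cv2.cvtColor(im,cv2.COLOR_BGR2HSV)
    for x0,y0,x1,y1 in boxes:
        m=(hsv[y0:y1,x0:x1,2]>110)
        k,l,st,_=cv2.connectedComponentsWithStats(m.astype(np.uint8)); i=1+np.argmax(st[1:,4])
        ys,xs=np.where(l==i); P=toplane(n,np.c_[xs+x0,ys+y0],0.006)[:,:2]
        mu=P.mean(0); w,v=np.linalg.eigh(np.cov(P.T)); d=v[:,1]; q=(P-mu)@d
        # wide side = blade
        print(n,st[i],mu.round(4),"ends",(mu+d*q.min()).round(4),(mu+d*q.max()).round(4),"len",np.ptp(q).round(4),"ang",np.degrees(np.arctan2(d[1],d[0])).round(1))
c=cam("top")
for d in manip.masks_of("crusher","top")[:1]:
    m=d["pixels"]; print(m.sum(),d["extent"])
E
```

```text
top [ 15   8  30  19 290] [0.4957 0.2474] ends [0.4815 0.2108] [0.5126 0.2908] len 0.0858 ang 68.8
top [  9   6  30  12 292] [ 0.5168 -0.1962] ends [ 0.5202 -0.2414] [ 0.514 -0.158] len 0.0836 ang 94.2
scene [   0    0   55   43 2300] [0.4975 0.2578] ends [0.5747 0.2211] [0.4154 0.2967] len 0.1763 ang 154.6
scene [   0    0   48   39 1819] [ 0.5117 -0.2114] ends [ 0.4548 -0.2838] [ 0.5648 -0.1439] len 0.178 ang 51.8
3667 [280.4, 87.6, 368.9, 228.2]
```

View pics/c1.png

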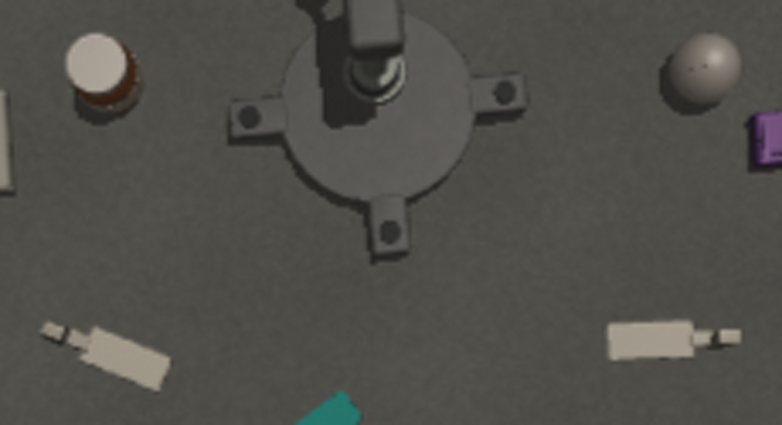

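The crop shows the off-white shims. shim_a has its tab at crop (50,330) and tip at (166,372). shim_b has its tab at (730,337) and tip at (608,342). The ear's dark disc is at (390,232).

```bash
python3 - <<'E'
from h import *
f=lambda x,y:(x/3.4+215-.35,y/3.4+150-.35)
c=cam("top")
L,Rr,F=[toplane("top",f(*p),.032,c)[0,:2] for p in((250,117),(505,93),(390,232))]
print("ears",L,Rr,F,np.linalg.norm(L-Rr)); mid=(L+Rr)/2; print("mid",mid,"r",np.linalg.norm(F-mid))
y=(L-Rr); print("yaw",np.degrees(np.arctan2(-y[0],y[1])), "from front", np.degrees(np.arctan2(*(mid-F)[::-1])))
for nm,tip,neck in(("a",(165,372),(88,343)),("b",(608,342),(692,338))):
    T=toplane("top",f(*tip),.001,c)[0,:2]; N=toplane("top",f(*neck),.006,c)[0,:2]
    d=T-N; l=np.linalg.norm(d); d/=l; print(nm,"tip",T,"bladelen",l,"ang",np.degrees(np.arctan2(d[1],d[0])),"tab",T-d*.095, N-d*.025)
st=manip.get_state()
from scipy.spatial.transform import Rotation as Ro
q=st["ee_rot"]; print(Ro.from_quat([*q[1:],q[0]]).as_matrix().round(3), st["clock"])
K,R,t=cam("wrist"); print("wristcam",(-R.T@t)-st["position"],R.round(2))
E
```

```text
ears [0.6940284  0.14235307] [ 0.7170771 -0.0675439] [0.60054328 0.02573037] 0.21115866107302295
mid [0.70555275 0.03740459] r 0.10565640325265853
yaw 6.266518085350824 from front 6.343692245381715
a tip [0.48373264 0.21165508] bladelen 0.06803185984714177 ang -109.86378800355594 tab [0.51601223 0.30100287] [0.51534349 0.29915183]
b tip [ 0.51408194 -0.15815731] bladelen 0.06944033887287923 ang 93.40622085111414 tab [ 0.51972634 -0.25298948] [ 0.51969309 -0.25243081]
[[ 0.338 -0.941  0.   ]
 [-0.941 -0.338 -0.   ]
 [ 0.     0.    -1.   ]] 0.75
wristcam [0.0764763  0.02706308 0.11755163] [[ 0.34 -0.94 -0.  ]
 [-0.89 -0.32  0.31]
 [-0.29 -0.1  -0.95]]
```

Emit:
{"api": "send_rows", "payload": {"plan": [{"linear":[-0.0134,-0.0337,0.0088],"delta_rot":[0,0,0],"fingers":0.05},{"linear":[-0.0134,-0.0337,0.0088],"delta_rot":[0,0,0],"fingers":0.05},{"linear":[-0.0134,-0.0337,0.0088],"delta_rot":[0,0,0],"fingers":0.05},{"linear":[-0.0134,-0.0337,0.0088],"delta_rot":[0,0,0],"fingers":0.05},{"linear":[-0.0134,-0.0337,0.0088],"delta_rot":[0,0,0],"fingers":0.05},{"linear":[-0.0134,-0.0337,0.0088],"delta_rot":[0,0,0],"fingers":0.05},{"linear":[-0.0134,-0.0337,0.0088],"delta_rot":[0,0,0],"fingers":0.05},{"linear":[-0.0134,-0.0337,0.0088],"delta_rot":[0,0,0],"fingers":0.05},{"linear":[-0.0134,-0.0337,0.0088],"delta_rot":[0,0,0],"fingers":0.05},{"linear":[-0.0134,-0.0337,0.0088],"delta_rot":[0,0,0],"fingers":0.05},{"linear":[-0.0134,-0.0337,0.0088],"delta_rot":[0,0,0],"fingers":0.05},{"linear":[-0.0134,-0.0337,0.0088],"delta_rot":[0,0,0],"fingers":0.05}]}}

```text
clock: 1.75
position: [0.5312, -0.2531, 0.1471]
ee_rot: [0.005, 0.814, -0.581, 0.006]
contact_force: [0.5, -0.7, -0.5]
width: 0.0499
```

Emit:
{"api": "send_rows", "payload": {"plan": [{"linear":[0,0,0],"delta_rot":[0,0,-6.7],"fingers":0.05},{"linear":[0,0,0],"delta_rot":[0,0,-6.7],"fingers":0.05},{"linear":[0,0,0],"delta_rot":[0,0,-6.7],"fingers":0.05},{"linear":[0,0,0],"delta_rot":[0,0,-6.7],"fingers":0.05},{"linear":[0,0,0],"delta_rot":[0,0,-6.7],"fingers":0.05},{"linear":[0,0,0],"delta_rot":[0,0,-6.7],"fingers":0.05},{"linear":[0,0,0],"delta_rot":[0,0,-6.7],"fingers":0.05},{"linear":[0,0,0],"delta_rot":[0,0,-6.7],"fingers":0.05},{"linear":[0,0,0],"delta_rot":[0,0,-6.7],"fingers":0.05},{"linear":[0,0,0],"delta_rot":[0,0,-6.7],"fingers":0.05},{"linear":[0,0,0],"delta_rot":[0,0,-6.7],"fingers":0.05}]}}

```text
clock: 2.67
position: [0.539, -0.2436, 0.1436]
ee_rot: [0.005, 0.998, 0.06, 0.001]
contact_force: [0.1, 0.3, 0.3]
width: 0.0499
```

```bash
cat >> h.py <<'E'
from scipy.spatial.transform import Rotation as Ro
def pose():
    s=manip.get_state(); q=s["ee_rot"]; return s,np.array(s["position"]),Ro.from_quat([*q[1:],q[0]]).as_matrix()
def rel(target,yaw=None):
    s,p,R=pose(); print("t",round(s["clock"],2),"pos",p.round(4),"xhead",np.degrees(np.arctan2(R[1,0],R[0,0])).round(2),"tilt",R[:,2].round(4),"F",np.round(s["contact_force"],2),"w",round(s["width"],4),"q",np.round(s["qpos"],2))
    print("tool delta to target",(R.T@(np.array(target)-p)).round(4))
E
python3 - <<'E'
from h import *
rel([.5197,-.2527,.15])
im=snap("wrist","w0")
c=cam("wrist"); P=[[.5197,-.2527,.034],[.5141,-.1582,.001]]
print(proj("wrist",P,c).round())
d=manip.masks_of("shim_b","wrist"); print([(x["p"],x["extent"]) for x in d])
E
```

```text
t 2.67 pos [ 0.539  -0.2436  0.1436] xhead 6.83 tilt [ 0.003  -0.0102 -0.9999] F [0.09 0.35 0.3 ] w 0.0499 q [-0.54  0.38  1.65 -0.01  1.11 -0.65]
tool delta to target [-0.0203  0.0068 -0.0064]
[[288. 251.]
 [298.  88.]]
[(0.73, [273.8, 83.8, 323.6, 263.1])]
```

View pics/w0.png

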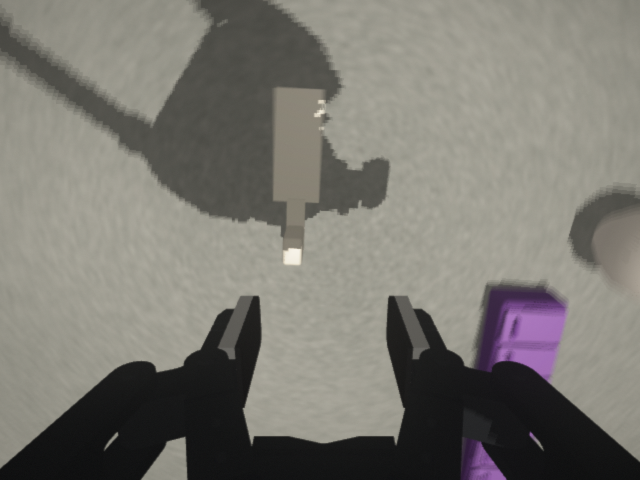

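```bash
python3 - <<'E'
from h import *
c=cam("wrist")
a=toplane("wrist",(292.3,256),.034,c)[0];b=toplane("wrist",(298.5,88),.002,c)[0];n=toplane("wrist",(297,202),.007,c)[0]
d=b-n;print(a,b,n,np.linalg.norm(b-n),np.degrees(np.arctan2(d[1],d[0])), np.degrees(np.arctan2(*(b-a)[1::-1])), np.linalg.norm((b-a)[:2]))
a2=np.array([a[0],a[1],.1]);rel(a2)
s,p,R=pose(); T=Ro.from_euler('z',3.6,degrees=True).as_matrix()@np.diag([1,-1,-1]); print(np.degrees(Ro.from_matrix(R.T@T).as_rotvec()))
E
```

```text
[ 0.522496   -0.25517875  0.034     ] [ 0.515515   -0.15814454  0.002     ] [ 0.52127041 -0.228037    0.007     ] 0.07030705187351827 94.70749042261365 94.11497685300002 0.09728500782298911
t 2.77 pos [ 0.539  -0.2436  0.1436] xhead 6.46 tilt [ 0.0031 -0.0103 -0.9999] F [-0.29 -0.85  0.1 ] w 0.0503 q [-0.54  0.38  1.65 -0.01  1.11 -0.65]
tool delta to target [-0.0178  0.0092  0.0437]
[ 0.6015679  -0.12332728  2.86352368]
```

Emit:
{"api": "send_rows", "payload": {"plan": [{"linear":[-0.009,0.0047,0.021],"delta_rot":[0.6,-0.1,2.3],"fingers":0.05},{"linear":[-0.009,0.0047,0.021],"delta_rot":[0,0,0],"fingers":0.05},{"linear":[0,0,0],"delta_rot":[0,0,0],"fingers":0.05}]}}

```text
clock: 3.02
position: [0.5237, -0.2555, 0.1024]
ee_rot: [0.001, 1.0, 0.031, 0.003]
contact_force: [-0.7, 0.1, -0.2]
width: 0.05
```

```bash
python3 - <<'E'
from h import *
rel([.522,-.2545,.029])
E
```

```text
t 3.02 pos [ 0.5237 -0.2555  0.1024] xhead 3.54 tilt [ 0.0052 -0.0022 -1.    ] F [-0.66  0.14 -0.15] w 0.05 q [-0.57  0.41  1.72  0.    1.01 -0.64]
tool delta to target [-0.002  -0.0013  0.0734]
```

Emit:
{"api": "send_rows", "payload": {"plan": [{"linear":[-0.001,-0.0006,0.03],"delta_rot":[0,0.2,0],"fingers":0.05},{"linear":[-0.001,-0.0006,0.03],"delta_rot":[0,0,0],"fingers":0.05},{"linear":[0,0,0.011],"delta_rot":[0,0,0],"fingers":0.05},{"linear":[0,0,0],"delta_rot":[0,0,0],"fingers":0.05}]}}

```text
clock: 3.35
position: [0.5256, -0.2563, 0.0328]
ee_rot: [0.003, 1.0, 0.025, 0.008]
contact_force: [-0.3, 0.7, -0.4]
width: 0.05
```

```bash
python3 - <<'E'
from h import *
rel([.522,-.2545,.029])
E
```

```text
t 3.35 pos [ 0.5256 -0.2563  0.0328] xhead 2.84 tilt [ 0.0156 -0.0053 -0.9999] F [-0.34  0.74 -0.43] w 0.05 q [-0.57  0.49  1.79  0.01  0.84 -0.63]
tool delta to target [-0.0036 -0.002   0.0037]
```

```bash
cat >> h.py <<'E'
def go(target,head):
    rel(target); s,p,R=pose(); T=Ro.from_euler('z',head,degrees=True).as_matrix()@np.diag([1,-1,-1]); print("rot",np.degrees(Ro.from_matrix(R.T@T).as_rotvec()).round(2))
E
python3 - <<'E'
from h import *
go([.522,-.2545,.029],4.2)
E
```

```text
t 3.35 pos [ 0.5256 -0.2563  0.0328] xhead 2.84 tilt [ 0.0156 -0.0053 -0.9999] F [-0.34  0.74 -0.43] w 0.05 q [-0.57  0.49  1.79  0.01  0.84 -0.63]
tool delta to target [-0.0036 -0.002   0.0037]
rot [ 0.36 -0.87 -1.36]
```

Emit:
{"api": "send_rows", "payload": {"plan": [{"linear":[-0.0036,-0.002,0.0037],"delta_rot":[0.4,-0.9,-1.4],"fingers":0.05},{"linear":[0,0,0],"delta_rot":[0,0,0],"fingers":0.05}]}}

```text
clock: 3.52
position: [0.5227, -0.2544, 0.0299]
ee_rot: [-0.001, 0.999, 0.037, -0.001]
contact_force: [0.9, -0.0, -0.6]
width: 0.0501
```

```bash
python3 - <<'E'
from h import *
go([.522,-.2545,.029],4.2)
E
```

```text
t 3.52 pos [ 0.5227 -0.2544  0.0299] xhead 4.22 tilt [-0.0012  0.001  -1.    ] F [ 0.94 -0.02 -0.64] w 0.0501 q [-0.57  0.5   1.79  0.    0.86 -0.65]
tool delta to target [-0.0007  0.      0.0009]
rot [-0.06  0.06  0.02]
```

Emit:
{"api": "send_rows", "payload": {"plan": [{"linear":[0,0,0.0005],"delta_rot":[0,0,0],"fingers":0},{"linear":[0,0,0],"delta_rot":[0,0,0],"fingers":0},{"linear":[0,0,0],"delta_rot":[0,0,0],"fingers":0},{"linear":[0,0,0],"delta_rot":[0,0,0],"fingers":0},{"linear":[0,0,0],"delta_rot":[0,0,0],"fingers":0},{"linear":[0,0,0],"delta_rot":[0,0,0],"fingers":0}], "force": 40}}

```text
clock: 4.02
position: [0.5262, -0.256, 0.0344]
ee_rot: [0.002, 0.999, 0.036, 0.003]
contact_force: [0.7, -0.5, -0.8]
width: 0.0112
```

```bash
python3 - <<'E'
from h import *
go([.522,-.2545,.029],4.2)
E
```

```text
t 4.02 pos [ 0.5262 -0.256   0.0344] xhead 4.17 tilt [ 0.0067 -0.004  -1.    ] F [ 0.67 -0.54 -0.81] w 0.0112 q [-0.57  0.49  1.78  0.    0.86 -0.64]
tool delta to target [-0.0042 -0.0018  0.0054]
rot [ 0.26 -0.37 -0.03]
```

Emit:
{"api": "send_rows", "payload": {"plan": [{"linear":[0,0,-0.02],"delta_rot":[0.2,-0.3,0],"fingers":0},{"linear":[0.016,-0.025,-0.001],"delta_rot":[0,0,-0.5],"fingers":0},{"linear":[0.016,-0.025,0],"delta_rot":[0,0,-0.5],"fingers":0},{"linear":[0.016,-0.025,0],"delta_rot":[0,0,-0.5],"fingers":0},{"linear":[0.016,-0.025,0],"delta_rot":[0,0,-0.5],"fingers":0},{"linear":[0.016,-0.025,0],"delta_rot":[0,0,0],"fingers":0},{"linear":[0.016,-0.025,0],"delta_rot":[0,0,0],"fingers":0},{"linear":[0,0,0.0007],"delta_rot":[0,0,0],"fingers":0}]}}

```text
clock: 4.68
position: [0.6118, -0.0944, 0.0569]
ee_rot: [0.001, 0.999, 0.051, 0.003]
contact_force: [-0.3, 1.4, 0.0]
width: 0.0113
```

```bash
python3 - <<'E'
from h import *
go([.614,-.0986,.04],6.3)
snap("wrist","w1"); c=cam("wrist")
s,p,R=pose()
np.savez("w1.npz",K=c[0],R=c[1],t=c[2],p=p,Rt=R)
E
```

```text
t 4.68 pos [ 0.6118 -0.0944  0.0569] xhead 5.8 tilt [ 0.0052 -0.002  -1.    ] F [-0.28  1.37  0.04] w 0.0113 q [-0.27  0.5   1.68 -0.    0.95 -0.37]
tool delta to target [0.0017 0.0043 0.0169]
rot [ 0.15 -0.29 -0.5 ]
```

View pics/w1.png

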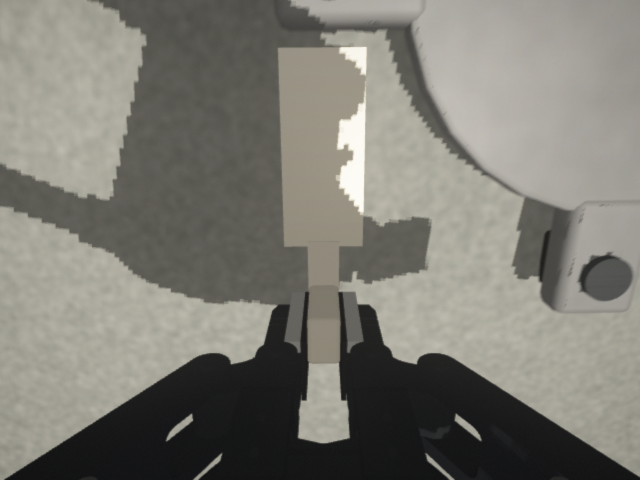

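```bash
cat >> h.py <<'E'
def shimpose(uv,f):
    d=np.load(f); O=np.array([[95,15,2],[95,-15,2],[25,15,6.9],[25,-15,6.9],[9,6,34],[9,-6,34],[-9,6,34],[-9,-6,34]])/1000.
    uv=np.array(uv,float); ok,rv,tv=cv2.solvePnP(O[:len(uv)],uv,d["K"],None,flags=cv2.SOLVEPNP_SQPNP)
    ok,rv,tv=cv2.solvePnP(O[:len(uv)],uv,d["K"],None,rv,tv,True)
    print("resid",(cv2.projectPoints(O[:len(uv)],rv,tv,d["K"],None)[0][:,0]-uv).round(1).tolist())
    S=cv2.Rodrigues(rv)[0]; Rw=d["R"].T@S; tw=d["R"].T@(tv.ravel()-d["t"])
    print("world origin",tw.round(4),"xaxis",Rw[:,0].round(3),"zaxis",Rw[:,2].round(3))
    Rs=d["Rt"].T@Rw; ts=d["Rt"].T@(tw-d["p"]); print("in tool",ts.round(4),Rs[:,0].round(3),"tip in tool",(ts+Rs[:,0]*.095).round(4))
E
python3 - <<'E'
from h import *
shimpose([(278.5,48),(366,47),(284.5,246),(363,246),(308,318.5),(340,318.5),(309,362),(340,361)],"w1.npz")
E
```

```text
resid [[-0.7, 0.4], [0.6, 0.6], [0.8, -1.0], [-0.8, -1.6], [-1.5, 0.4], [1.6, 0.2], [-1.3, -0.1], [1.2, 0.7]]
world origin [ 0.6116 -0.0931  0.0193] xaxis [-0.109  0.993  0.053] zaxis [ 0.    -0.053  0.999]
in tool [ 0.0014 -0.0031  0.0372] [-0.007 -0.998 -0.057] tip in tool [ 0.0007 -0.098   0.0318]
```

Emit:
{"api": "send_rows", "payload": {"plan": [{"linear":[0.0015,0.004,0.01],"delta_rot":[0.2,-0.3,-0.5],"fingers":0},{"linear":[0,0,0.008],"delta_rot":[0,0,0],"fingers":0},{"linear":[-0.0005,0,0.003],"delta_rot":[0,0,0],"fingers":0},{"linear":[-0.0005,0,0.001],"delta_rot":[0,0,0],"fingers":0}]}}

```text
clock: 5.07
position: [0.6105, -0.1028, 0.0323]
ee_rot: [0.001, 0.998, 0.055, -0.002]
contact_force: [2.4, 3.2, 10.7]
width: 0.0112
```

```bash
python3 - <<'E'
from h import *
go([.614,-.0986,.034],6.3)
E
```

```text
t 5.07 pos [ 0.6105 -0.1028  0.0323] xhead 6.34 tilt [-0.0036 -0.0015 -1.    ] F [ 2.41  3.17 10.73] w 0.0112 q [-0.28  0.54  1.7  -0.    0.91 -0.39]
tool delta to target [ 0.004  -0.0038 -0.0017]
rot [0.06 0.21 0.04]
```

Emit:
{"api": "send_rows", "payload": {"plan": [{"linear":[-0.0003,0,0],"delta_rot":[0,0,0],"fingers":0.03},{"linear":[-0.0003,0,0.001],"delta_rot":[0,0,0],"fingers":0.03},{"linear":[0.0003,-0.002,0.004],"delta_rot":[0,0,0],"fingers":0.03},{"linear":[-0.0004,-0.0003,0.001],"delta_rot":[0,0,0],"fingers":0.03}]}}

```text
clock: 5.4
position: [0.6079, -0.1036, 0.0252]
ee_rot: [0.001, 0.999, 0.053, -0.003]
contact_force: [-0.6, -0.2, 0.2]
width: 0.0297
```

```bash
python3 - <<'E'
from h import *
go([.6110,-.1004,.0285],6.3)
E
```

```text
t 5.4 pos [ 0.6079 -0.1036  0.0252] xhead 6.06 tilt [-0.0053 -0.0014 -1.    ] F [-0.6  -0.17  0.22] w 0.0297 q [-0.28  0.54  1.71 -0.    0.9  -0.38]
tool delta to target [ 0.0034 -0.0029 -0.0033]
rot [ 0.05  0.31 -0.24]
```

Emit:
{"api": "send_rows", "payload": {"plan": [{"linear":[0.0034,-0.003,-0.003],"delta_rot":[0,0.3,-0.2],"fingers":0.03},{"linear":[0,0,0],"delta_rot":[0,0,0],"fingers":0},{"linear":[0,0,0.0005],"delta_rot":[0,0,0],"fingers":0},{"linear":[0,0,0.0005],"delta_rot":[0,0,0],"fingers":0}]}}

```text
clock: 5.73
position: [0.6107, -0.1001, 0.0279]
ee_rot: [0.001, 0.998, 0.055, -0.0]
contact_force: [-0.7, -0.1, 3.0]
width: 0.0118
```

```bash
python3 - <<'E'
from h import *
go([.6110,-.1004,.0285],6.3)
E
```

```text
t 5.73 pos [ 0.6107 -0.1001  0.0279] xhead 6.31 tilt [-3.0e-04 -1.3e-03 -1.0e+00] F [-0.69 -0.09  2.96] w 0.0118 q [-0.27  0.54  1.7  -0.    0.9  -0.38]
tool delta to target [ 0.0003  0.0003 -0.0006]
rot [0.07 0.03 0.01]
```

Emit:
{"api": "send_rows", "payload": {"plan": [{"linear":[0,0,0.0003],"delta_rot":[0,0,0],"fingers":0},{"linear":[0,0,0],"delta_rot":[0,0,0],"fingers":0}]}}

```text
clock: 5.9
position: [0.6108, -0.1, 0.028]
ee_rot: [0.001, 0.998, 0.055, -0.0]
contact_force: [1.2, 0.3, -1.2]
width: 0.0115
```

```bash
python3 - <<'E'
from h import *
go([.6110,-.1004,.0285],6.3)
snap("wrist","w2"); c=cam("wrist")
s,p,R=pose(); np.savez("w2.npz",K=c[0],R=c[1],t=c[2],p=p,Rt=R)
print(proj("wrist",[[.6003,.0257,.032],[.7056-.11*.106*-1*-1,.0374,.032]],c))
E
```

```text
t 5.9 pos [ 0.6108 -0.1     0.028 ] xhead 6.34 tilt [ 1.0e-04 -1.6e-03 -1.0e+00] F [ 1.18  0.27 -1.2 ] w 0.0115 q [-0.27  0.54  1.7  -0.    0.9  -0.38]
tool delta to target [ 0.0002  0.0004 -0.0005]
rot [0.09 0.01 0.04]
[[ 333.18368858 -103.27985319]
 [ 737.44876688 -110.3393192 ]]
```

View pics/w2.png

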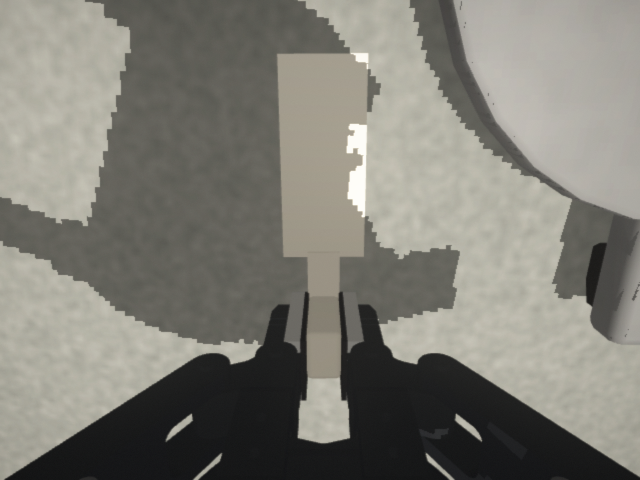

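```bash
python3 - <<'E'
from h import *
shimpose([(277,54),(368.5,54),(283,256.5),(364,257),(308,332),(340,332),(309,377.5),(340,377.5)],"w2.npz")
d=np.load("w2.npz");c=(d["K"],d["R"],d["t"])
T=toplane("",(322.7,54),.002,c)[0];B=toplane("",(323.5,256.7),.0069,c)[0];A=toplane("",(324.5,355),.034,c)[0]
v=T-B;print(T,B,A,np.linalg.norm(v),np.degrees(np.arctan2(v[1],v[0])))
u=np.array([-.1097,.994]);x=np.array([.994,.1097]);f=np.array([.6003,.0257]);e=f-T[:2]
print("foot ahead",e@u,"lateral",e@x)
E
```

```text
resid [[0.3, 0.5], [-0.2, 0.3], [1.0, -0.9], [-0.9, -1.8], [-2.1, 1.0], [2.4, 0.8], [-2.1, -0.0], [1.7, -0.2]]
world origin [ 0.6119 -0.0994 -0.0034] xaxis [-0.113  0.993  0.036] zaxis [ 0.008 -0.036  0.999]
in tool [ 0.0011 -0.0006  0.0313] [-0.002 -0.999 -0.038] tip in tool [ 0.0009 -0.0955  0.0277]
[ 0.60116007 -0.00498637  0.002     ] [ 0.60906629 -0.07432837  0.0069    ] [ 0.61197469 -0.09793924  0.034     ] 0.06996307886331309 96.50464417099094
foot ahead 0.030596596975995694 lateral 0.002511386068164406
```

Emit:
{"api": "send_rows", "payload": {"plan": [{"linear":[0.0015,-0.005,0],"delta_rot":[0,0,0],"fingers":0},{"linear":[0.0015,-0.006,0],"delta_rot":[0,0,0],"fingers":0},{"linear":[0,-0.006,0],"delta_rot":[0,0,0],"fingers":0},{"linear":[0,-0.004,0],"delta_rot":[0,0,0],"fingers":0}]}}

```text
clock: 6.28
position: [0.6126, -0.0783, 0.028]
ee_rot: [0.001, 0.999, 0.055, 0.001]
contact_force: [0.2, -0.4, 1.1]
width: 0.0111
```

```bash
cat >> h.py <<'E'
f0=np.array([.6003,.0257]);u=np.array([-.1097,.994]);xc=np.array([.994,.1097])
def pr(side=-1,dz=0):
    go([*(f0+side*u*.08),.028],6.3); s,p,R=pose(); e=p[:2]-f0
    F=np.array(s["contact_force"]); print("past",round(1000*(.095-side*(e@u)),1),"lateral",round(1000*(e@xc),1),"F along",round(F[:2]@u,1),"lat",round(F[:2]@xc,1))
E
python3 -c "
from h import *
pr()"
```

```text
t 6.28 pos [ 0.6126 -0.0783  0.028 ] xhead 6.26 tilt [ 0.0022 -0.0025 -1.    ] F [ 0.24 -0.44  1.05] w 0.0111 q [-0.24  0.54  1.71 -0.    0.89 -0.35]
tool delta to target [-0.0008 -0.0247 -0.0001]
rot [ 0.16 -0.11 -0.04]
past -9.7 lateral 0.8 F along -0.5 lat 0.2
```

Emit:
{"api": "send_rows", "payload": {"plan": [{"linear":[0,-0.005,0],"delta_rot":[0,0,0],"fingers":0},{"linear":[-0.001,-0.005,0],"delta_rot":[0,0,0],"fingers":0},{"linear":[0,-0.005,0],"delta_rot":[0,0,0],"fingers":0},{"linear":[0,-0.005,0],"delta_rot":[0,0,0],"fingers":0}]}}

```text
clock: 6.62
position: [0.6094, -0.0556, 0.028]
ee_rot: [0.001, 0.998, 0.055, 0.001]
contact_force: [-0.3, -1.0, 1.1]
width: 0.0115
```

```bash
python3 -c "
from h import *
pr()"
```

```text
t 6.62 pos [ 0.6094 -0.0556  0.028 ] xhead 6.32 tilt [ 0.0028 -0.0025 -1.    ] F [-0.28 -0.95  1.11] w 0.0115 q [-0.2   0.53  1.72 -0.    0.88 -0.31]
tool delta to target [-0.0001 -0.0018 -0.    ]
rot [ 0.16 -0.14  0.02]
past 13.2 lateral 0.1 F along -0.9 lat -0.4
```

Free sliding so far (13 mm past). I'll keep going in small steps, watching the force.

Emit:
{"api": "send_rows", "payload": {"plan": [{"linear":[0,-0.003,0],"delta_rot":[0,0,0],"fingers":0},{"linear":[0,-0.003,0],"delta_rot":[0,0,0],"fingers":0},{"linear":[0,-0.002,0],"delta_rot":[0,0,0],"fingers":0}]}}

```text
clock: 6.87
position: [0.608, -0.0457, 0.028]
ee_rot: [0.001, 0.998, 0.056, 0.001]
contact_force: [-0.4, -0.9, 1.2]
width: 0.0115
```

Emit:
{"api": "send_rows", "payload": {"plan": [{"linear":[0,-0.002,0],"delta_rot":[0,0,0],"fingers":0},{"linear":[0,-0.002,0],"delta_rot":[0,0,0],"fingers":0}]}}

```text
clock: 7.03
position: [0.6075, -0.0414, 0.028]
ee_rot: [0.001, 0.998, 0.056, 0.001]
contact_force: [0.6, -1.2, 0.4]
width: 0.0114
```

```bash
python3 -c "
from h import *
pr()"
```

```text
t 7.03 pos [ 0.6075 -0.0414  0.028 ] xhead 6.39 tilt [ 0.0024 -0.0025 -1.    ] F [ 0.56 -1.19  0.39] w 0.0114 q [-0.18  0.53  1.73 -0.    0.88 -0.29]
tool delta to target [ 0.0002  0.0126 -0.    ]
rot [ 0.16 -0.12  0.09]
past 27.6 lateral -0.2 F along -1.2 lat 0.4
```

Emit:
{"api": "send_rows", "payload": {"plan": [{"linear":[0,-0.002,0],"delta_rot":[0,0,0],"fingers":0},{"linear":[0,-0.002,0],"delta_rot":[0,0,0],"fingers":0}]}}

```text
clock: 7.2
position: [0.6071, -0.0372, 0.028]
ee_rot: [0.001, 0.998, 0.056, 0.001]
contact_force: [0.3, -0.6, 0.4]
width: 0.0113
```

Emit:
{"api": "send_rows", "payload": {"plan": [{"linear":[0,-0.002,0],"delta_rot":[0,0,0],"fingers":0},{"linear":[0,-0.002,0],"delta_rot":[0,0,0],"fingers":0}]}}

```text
clock: 7.37
position: [0.6067, -0.0331, 0.028]
ee_rot: [0.001, 0.998, 0.055, 0.001]
contact_force: [-0.2, -0.5, 0.2]
width: 0.0114
```

Emit:
{"api": "send_rows", "payload": {"plan": [{"linear":[0,-0.002,0],"delta_rot":[0,0,0],"fingers":0},{"linear":[0,-0.002,0],"delta_rot":[0,0,0],"fingers":0}]}}

```text
clock: 7.53
position: [0.6062, -0.0289, 0.028]
ee_rot: [0.001, 0.998, 0.055, 0.001]
contact_force: [1.0, -1.3, -0.1]
width: 0.0115
```

```bash
python3 -c "
from h import *
pr()"
```

```text
t 7.53 pos [ 0.6062 -0.0289  0.028 ] xhead 6.34 tilt [ 0.0027 -0.0028 -1.    ] F [ 0.97 -1.27 -0.09] w 0.0115 q [-0.16  0.52  1.74 -0.    0.88 -0.27]
tool delta to target [0.0001 0.0251 0.0001]
rot [ 0.18 -0.14  0.04]
past 40.1 lateral -0.1 F along -1.4 lat 0.8
```

Emit:
{"api": "send_rows", "payload": {"plan": [{"linear":[0,-0.002,0],"delta_rot":[0,0,0],"fingers":0},{"linear":[0,-0.002,0],"delta_rot":[0,0,0],"fingers":0}]}}

```text
clock: 7.7
position: [0.6058, -0.0246, 0.028]
ee_rot: [0.001, 0.998, 0.055, 0.001]
contact_force: [0.2, -0.5, 0.0]
width: 0.0114
```

Emit:
{"api": "send_rows", "payload": {"plan": [{"linear":[0,-0.002,0],"delta_rot":[0,0,0],"fingers":0},{"linear":[0,-0.002,0],"delta_rot":[0,0,0],"fingers":0}]}}

```text
clock: 7.87
position: [0.6053, -0.0201, 0.028]
ee_rot: [0.001, 0.998, 0.055, 0.001]
contact_force: [1.2, -1.3, 0.7]
width: 0.0116
```

Emit:
{"api": "send_rows", "payload": {"plan": [{"linear":[0,-0.002,0],"delta_rot":[0,0,0],"fingers":0},{"linear":[0,-0.002,0],"delta_rot":[0,0,0],"fingers":0}]}}

```text
clock: 8.03
position: [0.6048, -0.0157, 0.028]
ee_rot: [0.002, 0.998, 0.055, 0.001]
contact_force: [-0.3, -0.8, 0.7]
width: 0.0112
```

Emit:
{"api": "send_rows", "payload": {"plan": [{"linear":[0,-0.002,0],"delta_rot":[0,0,0],"fingers":0},{"linear":[0,-0.001,0],"delta_rot":[0,0,0],"fingers":0}]}}

```text
clock: 8.2
position: [0.6044, -0.0123, 0.028]
ee_rot: [0.002, 0.998, 0.055, 0.001]
contact_force: [0.5, -1.2, 0.9]
width: 0.0114
```

```bash
python3 -c "
from h import *
pr()"
```

```text
t 8.2 pos [ 0.6044 -0.0123  0.028 ] xhead 6.36 tilt [ 0.0029 -0.0031 -1.    ] F [ 0.53 -1.22  0.87] w 0.0114 q [-0.13  0.52  1.74 -0.    0.88 -0.24]
tool delta to target [0.     0.0418 0.0001]
rot [ 0.19 -0.15  0.06]
past 56.8 lateral -0.1 F along -1.3 lat 0.4
```

No bite at 57 mm, so the gap is over 6 mm and both shims are needed. I'll draw the first back to about 18 mm past.

Emit:
{"api": "send_rows", "payload": {"plan": [{"linear":[0,0.006,0],"delta_rot":[0.2,-0.1,0],"fingers":0},{"linear":[0,0.006,0],"delta_rot":[0,0,0],"fingers":0},{"linear":[0,0.006,0],"delta_rot":[0,0,0],"fingers":0},{"linear":[0,0.006,0],"delta_rot":[0,0,0],"fingers":0},{"linear":[0,0.006,0],"delta_rot":[0,0,0],"fingers":0},{"linear":[0,0.003,0],"delta_rot":[0,0,0],"fingers":0},{"linear":[0,0.001,0],"delta_rot":[0,0,0],"fingers":0}]}}

```text
clock: 8.78
position: [0.608, -0.0482, 0.0277]
ee_rot: [-0.002, 0.999, 0.055, -0.0]
contact_force: [0.3, 1.3, 1.1]
width: 0.0114
```

```bash
python3 -c "
from h import *
pr()"
```

```text
t 8.78 pos [ 0.608  -0.0482  0.0277] xhead 6.27 tilt [-8.0e-04  3.6e-03 -1.0e+00] F [0.29 1.29 1.06] w 0.0114 q [-0.19  0.53  1.73  0.    0.89 -0.31]
tool delta to target [ 0.0005  0.0058 -0.0003]
rot [-0.21  0.02 -0.03]
past 20.7 lateral -0.5 F along 1.3 lat 0.4
```

Emit:
{"api": "send_rows", "payload": {"plan": [{"linear":[0,0.0025,0],"delta_rot":[-0.2,0,0],"fingers":0},{"linear":[0,0,0],"delta_rot":[0,0,0],"fingers":0.03},{"linear":[0,0,0],"delta_rot":[0,0,0],"fingers":0.03},{"linear":[0,0,0],"delta_rot":[0,0,0],"fingers":0.03},{"linear":[0,0,-0.02],"delta_rot":[0,0,0],"fingers":0.04},{"linear":[0,0,-0.035],"delta_rot":[0,0,0],"fingers":0.04},{"linear":[0,0,-0.035],"delta_rot":[0,0,0],"fingers":0.05},{"linear":[0,0,-0.02],"delta_rot":[0,0,0],"fingers":0.05},{"linear":[0,0,0],"delta_rot":[0,0,0],"fingers":0.05}]}}

```text
clock: 9.53
position: [0.606, -0.0514, 0.1382]
ee_rot: [0.0, 0.998, 0.055, -0.005]
contact_force: [0.4, 0.8, 0.8]
width: 0.0503
```

```bash
python3 - <<'E'
from h import *
pr(); print(proj("wrist",[[.6003,.0257,.032]]))
snap("wrist","w3"); c=cam("wrist"); s,p,R=pose(); np.savez("w3.npz",K=c[0],R=c[1],t=c[2],p=p,Rt=R)
go([.505,.23,.15],-19)
E
```

```text
t 9.53 pos [ 0.606  -0.0514  0.1382] xhead 6.32 tilt [-9.7e-03 -6.0e-04 -1.0e+00] F [0.41 0.84 0.81] w 0.0503 q [-0.2   0.41  1.6  -0.    1.14 -0.31]
tool delta to target [0.0038 0.0028 0.1101]
rot [-0.03  0.56  0.02]
past 17.8 lateral -2.8 F along 0.8 lat 0.5
[[328.5014884  109.16597637]]
t 9.58 pos [ 0.6053 -0.0512  0.1366] xhead 6.33 tilt [-1.160e-02 -1.000e-04 -9.999e-01] F [ 0.07  0.1  -1.17] w 0.05 q [-0.2   0.42  1.6  -0.    1.13 -0.31]
tool delta to target [-0.0689 -0.2905 -0.0123]
rot [ 0.08  0.66 25.33]
```

View pics/w3.png

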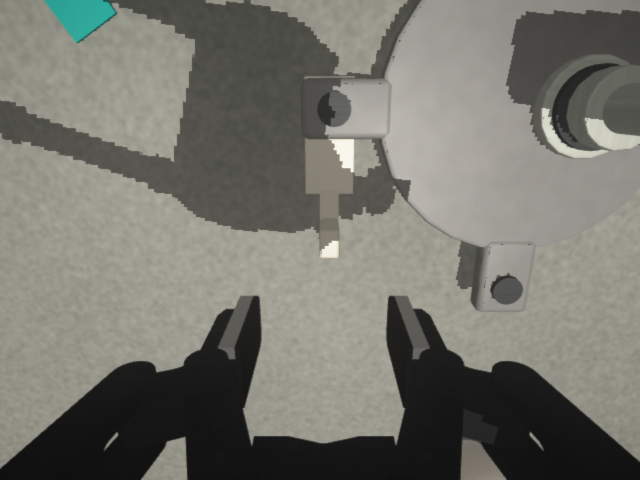

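Emit:
{"api": "send_rows", "payload": {"plan": [{"linear":[-0.0115,-0.034,-0.0015],"delta_rot":[0,0.6,0],"fingers":0.05},{"linear":[-0.0115,-0.034,-0.0015],"delta_rot":[0,0,0],"fingers":0.05},{"linear":[-0.0115,-0.034,-0.0015],"delta_rot":[0,0,0],"fingers":0.05},{"linear":[-0.0115,-0.034,-0.0015],"delta_rot":[0,0,0],"fingers":0.05},{"linear":[-0.0115,-0.034,-0.0015],"delta_rot":[0,0,0],"fingers":0.05},{"linear":[-0.0115,-0.034,-0.0015],"delta_rot":[0,0,0],"fingers":0.05},{"linear":[-0.0115,-0.034,0],"delta_rot":[0,0,0],"fingers":0.05},{"linear":[0,-0.01,0],"delta_rot":[0,0,6.5],"fingers":0.05},{"linear":[0,0,0],"delta_rot":[0,0,6.5],"fingers":0.05},{"linear":[0,0,0],"delta_rot":[0,0,6.5],"fingers":0.05},{"linear":[0,0,0],"delta_rot":[0,0,6.5],"fingers":0.05},{"linear":[0,0,0],"delta_rot":[0,0,0],"fingers":0.05}]}}

```text
clock: 10.58
position: [0.4816, 0.1948, 0.1259]
ee_rot: [0.006, 0.983, -0.181, -0.014]
contact_force: [-0.1, -0.5, 0.1]
width: 0.0501
```

```bash
python3 - <<'E'
from h import *
d=np.load("w3.npz");c=(d["K"],d["R"],d["t"])
B=toplane("",(329.7,193.5),.0069,c)[0];E=toplane("",(334,109),.032,c)[0];print("ear",E,"b base",B,"past",70-1000*(E[:2]-B[:2])@u,"lat shim-ear",(B-E)[:2]@xc)
go([.4837,.2117,.15],-19.9)
snap("wrist","w4"); c=cam("wrist"); s,p,R=pose(); np.savez("w4.npz",K=c[0],R=c[1],t=c[2],p=p,Rt=R)
print(proj("wrist",[[.516,.3005,.034],[.4837,.2117,.001]],c))
E
```

```text
ear [0.60232157 0.02631872 0.032     ] b base [ 0.60600268 -0.02482091  0.0069    ] past 18.763397382773164 lat shim-ear -0.0019509985792688363
t 10.58 pos [0.4816 0.1948 0.1259] xhead -20.82 tilt [-0.0291 -0.0065 -0.9996] F [-0.13 -0.5   0.05] w 0.0501 q [0.25 0.32 1.8  0.   1.06 0.61]
tool delta to target [-0.0046 -0.0162 -0.0242]
rot [ 0.93  1.43 -0.91]
[[316.32627724  31.08326742]
 [321.23115531 207.07784679]]
```

View pics/w4.png

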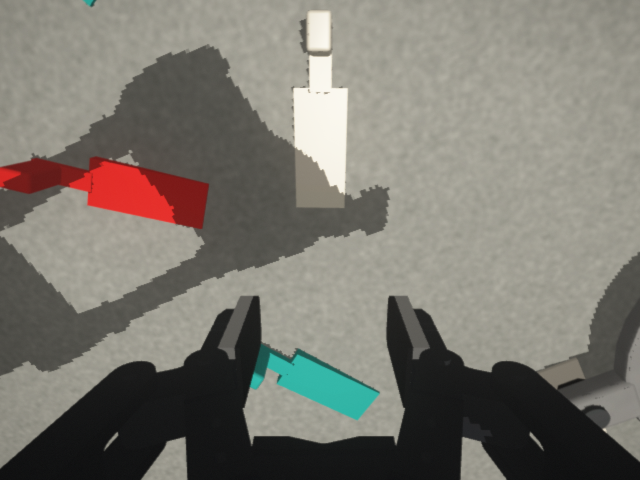

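```bash
python3 - <<'E'
from h import *
d=np.load("w4.npz");c=(d["K"],d["R"],d["t"])
T=toplane("",(320.5,207.5),.002,c)[0];B=toplane("",(320.7,88.5),.0069,c)[0];A=toplane("",(319,11),.034,c)[0]
v=(T-B)[:2];L=np.linalg.norm(v);v/=L;print(L,np.degrees(np.arctan2(v[1],v[0])),"tab from base",B[:2]-v*.025,"from tip",T[:2]-v*.095,"from tab far end",A[:2]+v*.009)
t=(B[:2]-v*.025+T[:2]-v*.095)/2; print(t); go([*t,.1],np.degrees(np.arctan2(v[1],v[0]))+90)
E
```

```text
0.06959375918834547 -111.01677743095462 tab from base [0.51722716 0.30014782] from tip [0.51737286 0.30052703] from tab far end [0.5169274  0.29947162]
[0.51730001 0.30033742]
t 10.63 pos [0.4813 0.1946 0.1258] xhead -20.61 tilt [-0.03   -0.0067 -0.9995] F [-0.38 -0.86  0.36] w 0.0498 q [0.25 0.32 1.8  0.   1.06 0.61]
tool delta to target [-0.0029 -0.1121  0.024 ]
rot [0.97 1.47 0.41]
```

Emit:
{"api": "send_rows", "payload": {"plan": [{"linear":[-0.003,-0.026,0.005],"delta_rot":[1.0,1.5,0.4],"fingers":0.05},{"linear":[0,-0.026,0.006],"delta_rot":[0,0,0],"fingers":0.05},{"linear":[0,-0.026,0.006],"delta_rot":[0,0,0],"fingers":0.05},{"linear":[0,-0.026,0.006],"delta_rot":[0,0,0],"fingers":0.05},{"linear":[0,0,0],"delta_rot":[0,0,0],"fingers":0.05}]}}

```text
clock: 11.05
position: [0.5143, 0.2934, 0.0967]
ee_rot: [0.002, 0.984, -0.177, -0.002]
contact_force: [0.3, -0.0, 0.1]
width: 0.0499
```

```bash
python3 - <<'E'
from h import *
go([.5172,.3002,.03],-21)
E
```

```text
t 11.05 pos [0.5143 0.2934 0.0967] xhead -20.35 tilt [-0.0038 -0.0027 -1.    ] F [ 0.33 -0.02  0.11] w 0.0499 q [ 0.4   0.43  1.69 -0.    1.02  0.76]
tool delta to target [ 0.0005 -0.0077  0.0666]
rot [0.22 0.15 0.65]
```

Emit:
{"api": "send_rows", "payload": {"plan": [{"linear":[0,-0.004,0.025],"delta_rot":[0.2,0.1,0.6],"fingers":0.05},{"linear":[0,-0.003,0.025],"delta_rot":[0,0,0],"fingers":0.05},{"linear":[0,0,0.01],"delta_rot":[0,0,0],"fingers":0.04},{"linear":[0,0,0],"delta_rot":[0,0,0],"fingers":0.03}]}}

```text
clock: 11.38
position: [0.5167, 0.3001, 0.0323]
ee_rot: [0.001, 0.984, -0.176, -0.001]
contact_force: [-0.4, -0.0, 0.2]
width: 0.0306
```

```bash
python3 - <<'E'
from h import *
go([.5172,.3002,.029],-21)
E
```

```text
t 11.38 pos [0.5167 0.3001 0.0323] xhead -20.26 tilt [-0.0022 -0.0016 -1.    ] F [-0.41 -0.04  0.23] w 0.0306 q [ 0.41  0.51  1.75 -0.    0.88  0.76]
tool delta to target [ 0.0005 -0.0002  0.0033]
rot [0.13 0.09 0.74]
```

Emit:
{"api": "send_rows", "payload": {"plan": [{"linear":[0.0003,0,0.003],"delta_rot":[0.1,0.1,0.7],"fingers":0.03},{"linear":[0,0,0],"delta_rot":[0,0,0],"fingers":0},{"linear":[0,0,0],"delta_rot":[0,0,0],"fingers":0},{"linear":[0,0,0],"delta_rot":[0,0,0],"fingers":0},{"linear":[0,0,0],"delta_rot":[0,0,0],"fingers":0},{"linear":[0,0,0],"delta_rot":[0,0,0],"fingers":0}], "force": 40}}

```text
clock: 11.88
position: [0.5179, 0.2982, 0.0318]
ee_rot: [-0.0, 0.983, -0.182, 0.001]
contact_force: [0.8, -0.4, 0.6]
width: 0.0117
```

```bash
python3 - <<'E'
from h import *
go([.5172,.3002,.029],-21)
# target start: tip 25 mm before foot (ear .6023,.0263) on +y side
e=np.array([.6023,.0263]); t=e+u*.125; print(t); go([*t,.06],6.3)
E
```

```text
t 11.88 pos [0.5179 0.2982 0.0318] xhead -20.97 tilt [ 2.3e-03 -2.0e-04 -1.0e+00] F [ 0.8  -0.4   0.63] w 0.0117 q [ 0.41  0.51  1.75 -0.    0.88  0.77]
tool delta to target [-0.0013 -0.0016  0.0028]
rot [-0.03 -0.13  0.03]
[0.5885875 0.15055  ]
t 11.88 pos [0.5179 0.2982 0.0318] xhead -20.97 tilt [ 2.3e-03 -2.0e-04 -1.0e+00] F [ 0.8  -0.4   0.63] w 0.0117 q [ 0.41  0.51  1.75 -0.    0.88  0.77]
tool delta to target [ 0.1189  0.1125 -0.028 ]
rot [ -0.    -0.13 -27.27]
```

Emit:
{"api": "send_rows", "payload": {"plan": [{"linear":[0,0,-0.025],"delta_rot":[0,0,0],"fingers":0},{"linear":[0.0215,0.0205,0],"delta_rot":[0,0,0],"fingers":0},{"linear":[0.0215,0.0205,0],"delta_rot":[0,0,0],"fingers":0},{"linear":[0.0215,0.0205,0],"delta_rot":[0,0,0],"fingers":0},{"linear":[0.0215,0.0205,0],"delta_rot":[0,0,0],"fingers":0},{"linear":[0.0215,0.0205,0],"delta_rot":[0,0,0],"fingers":0},{"linear":[0,0,0],"delta_rot":[0,0,-6.7],"fingers":0},{"linear":[0,0,0],"delta_rot":[0,0,-6.7],"fingers":0},{"linear":[0,0,0],"delta_rot":[0,0,-6.7],"fingers":0},{"linear":[0,0,0],"delta_rot":[0,0,-6.7],"fingers":0},{"linear":[0,0,0],"delta_rot":[0,0,0],"fingers":0}]}}

```text
clock: 12.8
position: [0.589, 0.1579, 0.0654]
ee_rot: [-0.001, 0.998, 0.063, 0.009]
contact_force: [-0.8, -0.2, -0.3]
width: 0.011
```

```bash
sed -i 's/f0=np.array(\[.6003,.0257\])/f0=np.array([.6023,.0263])/' h.py; python3 - <<'E'
from h import *
go([*(f0+u*.125),.04],6.3); pr(1)
snap("scene","s1")
im=cv2.imread("pics/s1.png"); q=proj("scene",[[.6,.08,.02]])[0].astype(int); print(q)
x,y=q; cv2.imwrite("pics/s1c.png",cv2.resize(im[y-65:y+65,x-85:x+85],None,fx=4.5,fy=4.5,interpolation=cv2.INTER_CUBIC))
E
```

```text
t 12.8 pos [0.589  0.1579 0.0654] xhead 7.19 tilt [ 0.0174  0.0022 -0.9998] F [-0.85 -0.24 -0.34] w 0.011 q [ 0.15  0.48  1.7  -0.    0.94  0.02]
tool delta to target [-0.0017  0.0072  0.0254]
rot [-0.01 -1.01  0.89]
t 12.8 pos [0.589  0.1579 0.0654] xhead 7.19 tilt [ 0.0174  0.0022 -0.9998] F [-0.85 -0.24 -0.34] w 0.011 q [ 0.15  0.48  1.7  -0.    0.94  0.02]
tool delta to target [-0.0027  0.0522  0.0373]
rot [-0.01 -1.01  0.89]
past -37.2 lateral 1.2 F along -0.1 lat -0.9
[334 278]
```

View pics/s1c.png

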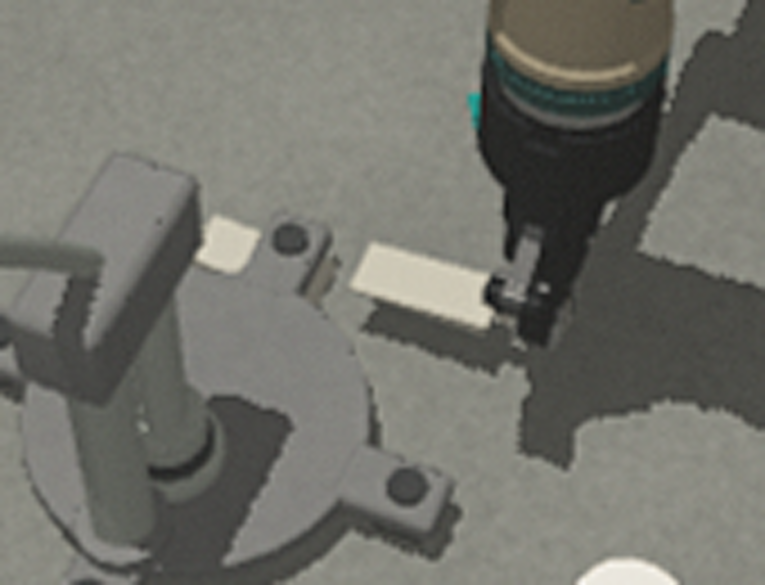

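Emit:
{"api": "send_rows", "payload": {"plan": [{"linear":[-0.0017,0.005,0.01],"delta_rot":[-2.9,-1.0,0.9],"fingers":0},{"linear":[0,0,0.01],"delta_rot":[0,0,0],"fingers":0},{"linear":[0,0,0],"delta_rot":[0,0,0],"fingers":0}]}}

```text
clock: 13.1
position: [0.5888, 0.1523, 0.0463]
ee_rot: [0.025, 0.998, 0.049, 0.003]
contact_force: [-0.5, 0.4, -0.7]
width: 0.0113
```

```bash
python3 - <<'E'
from h import *
pr(1)
E
```

```text
t 13.1 pos [0.5888 0.1523 0.0463] xhead 5.57 tilt [ 0.0089 -0.0503 -0.9987] F [-0.54  0.42 -0.72] w 0.0113 q [ 0.17  0.51  1.71 -0.06  0.93  0.11]
tool delta to target [0.0001 0.0458 0.0206]
rot [ 2.92 -0.21 -0.74]
past -31.8 lateral 0.4 F along 0.5 lat -0.5
```

Emit:
{"api": "send_rows", "payload": {"plan": [{"linear":[0,0,0.007],"delta_rot":[0,-0.2,-0.7],"fingers":0},{"linear":[0,0,0.003],"delta_rot":[0,0,0],"fingers":0},{"linear":[0,0,0],"delta_rot":[0,0,0],"fingers":0}]}}

```text
clock: 13.35
position: [0.5886, 0.1524, 0.0352]
ee_rot: [0.024, 0.998, 0.054, 0.001]
contact_force: [0.5, -0.7, -0.6]
width: 0.0112
```

Emit:
{"api": "send_rows", "payload": {"plan": [{"linear":[0,0,0.0015],"delta_rot":[0,0,0],"fingers":0}]}}

```text
clock: 13.43
position: [0.5886, 0.1523, 0.0336]
ee_rot: [0.024, 0.998, 0.054, 0.001]
contact_force: [-0.2, 0.5, -0.6]
width: 0.0113
```

Emit:
{"api": "send_rows", "payload": {"plan": [{"linear":[0,0,0.0015],"delta_rot":[0,0,0],"fingers":0}]}}

```text
clock: 13.52
position: [0.5886, 0.1522, 0.032]
ee_rot: [0.024, 0.998, 0.054, 0.001]
contact_force: [0.4, 0.4, -0.6]
width: 0.0114
```

Emit:
{"api": "send_rows", "payload": {"plan": [{"linear":[0,0,0.001],"delta_rot":[0,0,0],"fingers":0}]}}

```text
clock: 13.6
position: [0.5887, 0.152, 0.0309]
ee_rot: [0.024, 0.998, 0.054, 0.001]
contact_force: [0.1, -0.2, -1.1]
width: 0.0115
```

Emit:
{"api": "send_rows", "payload": {"plan": [{"linear":[0,0,0.001],"delta_rot":[0,0,0],"fingers":0}]}}

```text
clock: 13.68
position: [0.5888, 0.1519, 0.03]
ee_rot: [0.024, 0.998, 0.054, 0.001]
contact_force: [0.8, 0.0, -1.1]
width: 0.0112
```

Emit:
{"api": "send_rows", "payload": {"plan": [{"linear":[0,0,0.001],"delta_rot":[0,0,0],"fingers":0}]}}

```text
clock: 13.77
position: [0.5889, 0.1519, 0.029]
ee_rot: [0.024, 0.998, 0.054, 0.001]
contact_force: [0.7, 0.6, 0.0]
width: 0.0108
```

```bash
python3 - <<'E'
from h import *
pr(1)
E
```

```text
t 13.77 pos [0.5889 0.1519 0.029 ] xhead 6.16 tilt [ 0.0055 -0.0476 -0.9988] F [0.7  0.57 0.03] w 0.0108 q [ 0.16  0.53  1.72 -0.06  0.89  0.1 ]
tool delta to target [-0.0003  0.0462  0.0032]
rot [ 2.75 -0.02 -0.14]
past -31.3 lateral 0.4 F along 0.5 lat 0.8
```

Emit:
{"api": "send_rows", "payload": {"plan": [{"linear":[0,0,0.001],"delta_rot":[0,0,0],"fingers":0}]}}

```text
clock: 13.85
position: [0.589, 0.1518, 0.0281]
ee_rot: [0.024, 0.998, 0.054, 0.002]
contact_force: [-0.0, -0.1, -0.3]
width: 0.0109
```

Emit:
{"api": "send_rows", "payload": {"plan": [{"linear":[0,0,0.001],"delta_rot":[0,0,0],"fingers":0}]}}

```text
clock: 13.93
position: [0.589, 0.1519, 0.0278]
ee_rot: [0.024, 0.998, 0.054, 0.002]
contact_force: [-2.4, 0.8, 10.7]
width: 0.011
```

Emit:
{"api": "send_rows", "payload": {"plan": [{"linear":[0,0,0.001],"delta_rot":[0,0,0],"fingers":0}]}}

```text
clock: 14.02
position: [0.589, 0.1519, 0.0279]
ee_rot: [0.024, 0.998, 0.054, 0.002]
contact_force: [-2.4, 0.2, 7.6]
width: 0.0111
```

Emit:
{"api": "send_rows", "payload": {"plan": [{"linear":[0,0,-0.0006],"delta_rot":[0,0,0],"fingers":0},{"linear":[0,0.004,0.0002],"delta_rot":[0,0,0],"fingers":0},{"linear":[0,0.004,0.0002],"delta_rot":[0,0,0],"fingers":0},{"linear":[0,0.003,0.0001],"delta_rot":[0,0,0],"fingers":0}]}}

```text
clock: 14.35
position: [0.5907, 0.1408, 0.0292]
ee_rot: [0.024, 0.998, 0.054, 0.003]
contact_force: [0.4, -0.2, -0.4]
width: 0.0113
```

Emit:
{"api": "send_rows", "payload": {"plan": [{"linear":[0,0.003,0.0002],"delta_rot":[0,0,0],"fingers":0},{"linear":[0,0.003,0.0002],"delta_rot":[0,0,0],"fingers":0}]}}

```text
clock: 14.52
position: [0.5913, 0.1338, 0.0288]
ee_rot: [0.024, 0.998, 0.054, 0.003]
contact_force: [-0.5, -0.5, -1.0]
width: 0.0113
```

```bash
python3 - <<'E'
from h import *
pr(1)
E
```

```text
t 14.52 pos [0.5913 0.1338 0.0288] xhead 6.19 tilt [ 0.0076 -0.0474 -0.9988] F [-0.45 -0.49 -1.  ] w 0.0113 q [ 0.13  0.53  1.73 -0.06  0.88  0.07]
tool delta to target [-0.0008  0.028   0.0021]
rot [ 2.75 -0.14 -0.11]
past -13.1 lateral 0.8 F along -0.4 lat -0.5
```

Emit:
{"api": "send_rows", "payload": {"plan": [{"linear":[-0.0004,0.002,0.0005],"delta_rot":[0,0,0],"fingers":0},{"linear":[0,0.002,0.0002],"delta_rot":[0,0,0],"fingers":0}]}}

```text
clock: 14.68
position: [0.5913, 0.1288, 0.028]
ee_rot: [0.024, 0.998, 0.054, 0.002]
contact_force: [-0.1, 1.1, 1.4]
width: 0.0114
```

Emit:
{"api": "send_rows", "payload": {"plan": [{"linear":[0,0.002,0.0001],"delta_rot":[0,0,0],"fingers":0},{"linear":[0,0.002,0.0001],"delta_rot":[0,0,0],"fingers":0}]}}

```text
clock: 14.85
position: [0.592, 0.1245, 0.0281]
ee_rot: [0.024, 0.998, 0.053, 0.003]
contact_force: [-0.2, 0.3, 0.2]
width: 0.0115
```

Emit:
{"api": "send_rows", "payload": {"plan": [{"linear":[0,0.002,0.0001],"delta_rot":[0,0,0],"fingers":0},{"linear":[0,0.002,0.0001],"delta_rot":[0,0,0],"fingers":0}]}}

```text
clock: 15.02
position: [0.5925, 0.1201, 0.0281]
ee_rot: [0.024, 0.998, 0.053, 0.003]
contact_force: [-0.3, 1.1, 1.4]
width: 0.0114
```

```bash
python3 - <<'E'
from h import *
pr(1)
E
```

```text
t 15.02 pos [0.5925 0.1201 0.0281] xhead 6.12 tilt [ 0.0076 -0.0468 -0.9989] F [-0.3   1.14  1.38] w 0.0114 q [ 0.11  0.52  1.74 -0.06  0.88  0.04]
tool delta to target [-0.0005  0.0143  0.0007]
rot [ 2.71 -0.14 -0.18]
past 0.6 lateral 0.5 F along 1.2 lat -0.2
```

Emit:
{"api": "send_rows", "payload": {"plan": [{"linear":[0,0.002,0.0001],"delta_rot":[-0.3,0,0],"fingers":0},{"linear":[0,0.002,0.0001],"delta_rot":[-0.2,0,-0.1],"fingers":0}]}}

```text
clock: 15.18
position: [0.593, 0.1155, 0.028]
ee_rot: [0.028, 0.998, 0.054, 0.003]
contact_force: [0.3, 0.7, -0.4]
width: 0.0116
```

Emit:
{"api": "send_rows", "payload": {"plan": [{"linear":[0,0.002,0.0001],"delta_rot":[-0.2,0,0],"fingers":0},{"linear":[0,0.002,0.0001],"delta_rot":[0,0,-0.1],"fingers":0}]}}

```text
clock: 15.35
position: [0.5932, 0.1111, 0.0279]
ee_rot: [0.031, 0.998, 0.055, 0.003]
contact_force: [0.7, 0.2, -0.6]
width: 0.0112
```

```bash
python3 - <<'E'
from h import *
pr(1)
E
```

```text
t 15.35 pos [0.5932 0.1111 0.0279] xhead 6.35 tilt [ 0.0085 -0.0606 -0.9981] F [ 0.67  0.17 -0.63] w 0.0112 q [ 0.1   0.52  1.74 -0.08  0.88  0.04]
tool delta to target [-0.0003  0.0053  0.0002]
rot [ 3.51 -0.1   0.05]
past 9.7 lateral 0.3 F along 0.1 lat 0.7
```

Emit:
{"api": "send_rows", "payload": {"plan": [{"linear":[0,0.002,0.0001],"delta_rot":[-0.3,0,0],"fingers":0},{"linear":[0,0.002,0.0001],"delta_rot":[-0.2,0,0],"fingers":0}]}}

```text
clock: 15.52
position: [0.5934, 0.1072, 0.0275]
ee_rot: [0.035, 0.998, 0.055, 0.003]
contact_force: [-0.4, 2.4, -1.4]
width: 0.0112
```

Emit:
{"api": "send_rows", "payload": {"plan": [{"linear":[0,0.002,0.0001],"delta_rot":[-0.1,0,0],"fingers":0},{"linear":[0,0.002,0.0001],"delta_rot":[0,0,0],"fingers":0}]}}

```text
clock: 15.68
position: [0.5937, 0.1044, 0.0275]
ee_rot: [0.034, 0.998, 0.054, 0.003]
contact_force: [0.4, 1.8, -0.8]
width: 0.0115
```

```bash
python3 - <<'E'
from h import *
pr(1)
E
```

```text
t 15.68 pos [0.5937 0.1044 0.0275] xhead 6.25 tilt [ 0.0089 -0.0683 -0.9976] F [ 0.41  1.79 -0.77] w 0.0115 q [ 0.1   0.52  1.74 -0.09  0.88  0.05]
tool delta to target [-0.0001 -0.0014 -0.0006]
rot [ 3.95 -0.08 -0.05]
past 16.4 lateral 0.1 F along 1.7 lat 0.6
```

Emit:
{"api": "send_rows", "payload": {"plan": [{"linear":[0,0.002,0],"delta_rot":[0,0,0],"fingers":0},{"linear":[0,0.002,0],"delta_rot":[0,0,0],"fingers":0}]}}

```text
clock: 15.85
position: [0.594, 0.1029, 0.0277]
ee_rot: [0.032, 0.998, 0.053, 0.003]
contact_force: [-1.4, 10.6, -0.1]
width: 0.0114
```

Emit:
{"api": "send_rows", "payload": {"plan": [{"linear":[0,0.002,0],"delta_rot":[0,0,0],"fingers":0},{"linear":[0,0.002,0],"delta_rot":[0,0,0],"fingers":0}]}}

```text
clock: 16.02
position: [0.5942, 0.1027, 0.0282]
ee_rot: [0.028, 0.998, 0.052, 0.003]
contact_force: [0.3, 9.5, 0.6]
width: 0.0111
```

```bash
python3 - <<'E'
from h import *
pr(1)
E
```

```text
t 16.02 pos [0.5942 0.1027 0.0282] xhead 5.99 tilt [ 0.009  -0.0563 -0.9984] F [0.31 9.51 0.58] w 0.0111 q [ 0.09  0.52  1.74 -0.07  0.88  0.03]
tool delta to target [-0.0003 -0.0031  0.    ]
rot [ 3.27 -0.17 -0.31]
past 18.1 lateral 0.3 F along 9.4 lat 1.4
```

Force along the slide rose sharply to about 9.5 N at around 18 mm past, so it has bitten firmly. Releasing and rising.

Emit:
{"api": "send_rows", "payload": {"plan": [{"linear":[0,0,0],"delta_rot":[0,0,0],"fingers":0.03},{"linear":[0,0,0],"delta_rot":[0,0,0],"fingers":0.03},{"linear":[0,0,0],"delta_rot":[0,0,0],"fingers":0.03},{"linear":[0,0,-0.02],"delta_rot":[0,0,0],"fingers":0.03},{"linear":[0,0,-0.03],"delta_rot":[0,0,0],"fingers":0.03},{"linear":[0,0,-0.03],"delta_rot":[1.5,0,0],"fingers":0},{"linear":[0,0,-0.02],"delta_rot":[1.5,0,0],"fingers":0},{"linear":[0,0,0],"delta_rot":[0,0,0],"fingers":0}]}}

```text
clock: 16.68
position: [0.5924, 0.1039, 0.1302]
ee_rot: [0.005, 0.999, 0.054, -0.001]
contact_force: [1.7, 0.4, 0.4]
width: -0.0001
```

```bash
python3 - <<'E'
from h import *
go([*f0,.08],6.3)
a=snap("top","t1"); b=snap("scene","s2")
A=cv2.imread("pics/t1.png");B=cv2.imread("pics/t0.png");S=cv2.imread("pics/s2.png")
# crusher shift: template at far (+y) ear region & -y ear
g=lambda i:cv2.cvtColor(i,cv2.COLOR_BGR2GRAY).astype(np.float32)
for n,(x0,y0,x1,y1) in {"Lear":(280,172,300,196),"Rear":(352,168,374,188),"bottle":(234,156,260,186),"egg":(410,158,436,184)}.items():
    t=g(B)[y0:y1,x0:x1]; r=cv2.matchTemplate(g(A)[y0-6:y1+6,x0-6:x1+6],t,cv2.TM_CCOEFF_NORMED); _,m,_,l=cv2.minMaxLoc(r); print(n,m,l[0]-6,l[1]-6)
c=cv2.resize(S[190:330,225:405],None,fx=4.2,fy=4.2,interpolation=cv2.INTER_CUBIC); cv2.imwrite("pics/s2c.png",c)
E
```

```text
t 16.68 pos [0.5924 0.1039 0.1302] xhead 6.21 tilt [-0.002  -0.011  -0.9999] F [1.66 0.39 0.38] w -0.0001 q [ 0.06  0.41  1.63 -0.01  1.1  -0.04]
tool delta to target [0.0016 0.0777 0.0511]
rot [ 0.62  0.18 -0.09]
Lear -0.2562892436981201 6 -6
Rear 0.9942262172698975 0 0
bottle 0.9977684020996094 0 0
egg 0.9995847940444946 0 0
```

View pics/s2c.png

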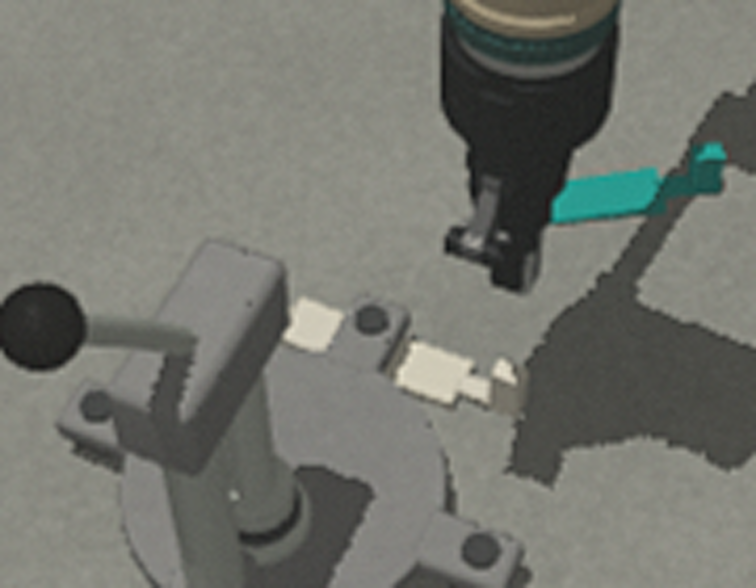

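Emit:
{"api": "send_rows", "payload": {"plan": [{"linear":[0.0005,0.025,0],"delta_rot":[0.6,0.2,0],"fingers":0},{"linear":[0.0005,0.025,0.01],"delta_rot":[0,0,0],"fingers":0},{"linear":[0,0.022,0.015],"delta_rot":[0,0,0],"fingers":0},{"linear":[0,0,0.01],"delta_rot":[0,0,0],"fingers":0},{"linear":[0,0,0],"delta_rot":[0,0,0],"fingers":0}]}}

```text
clock: 17.2
position: [0.5947, 0.0305, 0.0839]
ee_rot: [0.001, 0.998, 0.056, -0.008]
contact_force: [-0.8, 1.1, -0.8]
width: 0.0004
```

```bash
python3 - <<'E'
from h import *
go([*f0,.06],6.3)
E
```

```text
t 17.2 pos [0.5947 0.0305 0.0839] xhead 6.38 tilt [-0.0156 -0.0035 -0.9999] F [-0.76  1.11 -0.78] w 0.0004 q [-0.06  0.45  1.69 -0.01  1.01 -0.17]
tool delta to target [0.0074 0.005  0.0238]
rot [0.1  0.91 0.09]
```

Emit:
{"api": "send_rows", "payload": {"plan": [{"linear":[0.0074,0.005,0.008],"delta_rot":[0.1,0.9,0.1],"fingers":0},{"linear":[0,0,0.009],"delta_rot":[0,0,0],"fingers":0},{"linear":[0,0,0.004],"delta_rot":[0,0,0],"fingers":0}]}}

```text
clock: 17.45
position: [0.6001, 0.0276, 0.0588]
ee_rot: [-0.0, 0.998, 0.055, -0.003]
contact_force: [0.7, -1.0, 0.1]
width: -0.0
```

```bash
python3 - <<'E'
from h import *
go([*f0,.057],6.3)
E
```

```text
t 17.45 pos [0.6001 0.0276 0.0588] xhead 6.29 tilt [-6.7e-03  3.0e-04 -1.0e+00] F [ 0.74 -1.04  0.05] w -0.0 q [-0.07  0.48  1.71 -0.    0.95 -0.18]
tool delta to target [0.0021 0.0015 0.0018]
rot [-0.06  0.38 -0.02]
```

Emit:
{"api": "send_rows", "payload": {"plan": [{"linear":[0.002,0.0015,0.0005],"delta_rot":[0,0.4,0],"fingers":0},{"linear":[0,0,0.0005],"delta_rot":[0,0,0],"fingers":0}]}}

```text
clock: 17.62
position: [0.6006, 0.0275, 0.057]
ee_rot: [-0.0, 0.998, 0.056, -0.002]
contact_force: [-1.0, -3.0, 13.0]
width: -0.0
```

Emit:
{"api": "send_rows", "payload": {"plan": [{"linear":[0,0,0.0007],"delta_rot":[0,0,0],"fingers":0}]}}

```text
clock: 17.7
position: [0.6006, 0.0275, 0.0571]
ee_rot: [0.0, 0.998, 0.057, -0.002]
contact_force: [-0.8, -1.1, 4.0]
width: -0.0002
```

Emit:
{"api": "send_rows", "payload": {"plan": [{"linear":[0,0,0.0005],"delta_rot":[0,0,0],"fingers":0}]}}

```text
clock: 17.78
position: [0.6007, 0.0279, 0.0571]
ee_rot: [0.001, 0.998, 0.057, -0.001]
contact_force: [-0.2, -0.4, -0.4]
width: 0.0001
```

Emit:
{"api": "send_rows", "payload": {"plan": [{"linear":[0,0,0.0005],"delta_rot":[0,0,0],"fingers":0}]}}

```text
clock: 17.87
position: [0.6007, 0.0281, 0.0571]
ee_rot: [0.001, 0.998, 0.058, -0.001]
contact_force: [-1.4, -1.9, 2.8]
width: 0.0002
```

Emit:
{"api": "send_rows", "payload": {"plan": [{"linear":[0,0,0.001],"delta_rot":[0,0,0],"fingers":0},{"linear":[0,0,0.001],"delta_rot":[0,0,0],"fingers":0}]}}

```text
clock: 18.03
position: [0.6008, 0.0281, 0.0571]
ee_rot: [0.002, 0.998, 0.058, -0.001]
contact_force: [-2.4, -1.0, 8.4]
width: 0.0001
```

Emit:
{"api": "send_rows", "payload": {"plan": [{"linear":[0,0,0.001],"delta_rot":[0,0,0],"fingers":0},{"linear":[0,0,0.001],"delta_rot":[0,0,0],"fingers":0}]}}

```text
clock: 18.2
position: [0.6007, 0.0282, 0.057]
ee_rot: [0.002, 0.998, 0.059, -0.0]
contact_force: [-1.3, -1.4, 6.6]
width: 0.0
```

Emit:
{"api": "send_rows", "payload": {"plan": [{"linear":[0,0,0.0012],"delta_rot":[0,0,0],"fingers":0},{"linear":[0,0,0.0012],"delta_rot":[0,0,0],"fingers":0}]}}

```text
clock: 18.37
position: [0.6007, 0.0282, 0.057]
ee_rot: [0.003, 0.998, 0.059, 0.0]
contact_force: [-2.4, -1.5, 8.4]
width: 0.0001
```

```bash
python3 - <<'E'
from h import *
go([*f0,.057],6.3)
E
```

```text
t 18.37 pos [0.6007 0.0282 0.057 ] xhead 6.79 tilt [ 7.e-04 -5.e-03 -1.e+00] F [-2.44 -1.48  8.36] w 0.0001 q [-0.07  0.48  1.72 -0.01  0.94 -0.18]
tool delta to target [0.0014 0.0021 0.    ]
rot [ 0.29 -0.01  0.49]
```

Emit:
{"api": "send_rows", "payload": {"plan": [{"linear":[0,0,0.0015],"delta_rot":[0.3,0,0.3],"fingers":0},{"linear":[0,0,0.0015],"delta_rot":[0,0,0],"fingers":0}]}}

```text
clock: 18.53
position: [0.6007, 0.0281, 0.057]
ee_rot: [0.0, 0.998, 0.057, 0.001]
contact_force: [-2.8, -0.8, 10.3]
width: 0.0002
```

Emit:
{"api": "send_rows", "payload": {"plan": [{"linear":[0,0,0.0015],"delta_rot":[0,0,0],"fingers":0},{"linear":[0,0,0.0015],"delta_rot":[0,0,0],"fingers":0},{"linear":[0,0,0.0015],"delta_rot":[0,0,0],"fingers":0}]}}

```text
clock: 18.78
position: [0.6006, 0.0281, 0.057]
ee_rot: [0.001, 0.998, 0.058, 0.002]
contact_force: [-2.7, -1.0, 10.2]
width: -0.0
```

Emit:
{"api": "send_rows", "payload": {"plan": [{"linear":[0,0,0.0014],"delta_rot":[0,0,0],"fingers":0},{"linear":[0,0,0.0014],"delta_rot":[0,0,0],"fingers":0},{"linear":[0,0,0.0014],"delta_rot":[0,0,0],"fingers":0}]}}

```text
clock: 19.03
position: [0.6005, 0.0282, 0.057]
ee_rot: [0.002, 0.998, 0.058, 0.003]
contact_force: [-2.3, -1.6, 9.1]
width: 0.0002
```

Held at about 10 N for half a second and the height stayed at 0.0570 m, so no dip. Letting go and doing a final check.

Emit:
{"api": "send_rows", "payload": {"plan": [{"linear":[0,0,-0.005],"delta_rot":[0,0,0],"fingers":0},{"linear":[0,0,-0.03],"delta_rot":[0,0,0],"fingers":0},{"linear":[0,0,-0.035],"delta_rot":[0,0,0],"fingers":0},{"linear":[-0.02,0,-0.03],"delta_rot":[0,0,0],"fingers":0},{"linear":[-0.035,0,0],"delta_rot":[0,0,0],"fingers":0},{"linear":[-0.035,0,0],"delta_rot":[0,0,0],"fingers":0},{"linear":[-0.03,0,0],"delta_rot":[0,0,0],"fingers":0},{"linear":[0,0,0],"delta_rot":[0,0,0],"fingers":0},{"linear":[0,0,0],"delta_rot":[0,0,0],"fingers":0}]}}

```text
clock: 19.78
position: [0.4779, 0.0182, 0.1612]
ee_rot: [-0.0, 0.998, 0.059, 0.005]
contact_force: [0.6, 0.5, 0.5]
width: -0.0003
```

```bash
python3 - <<'E'
from h import *
rel([.5,0,.2]); snap("top","t2"); A=cv2.imread("pics/t2.png");B=cv2.imread("pics/t0.png")
S=snap("scene","s3")
g=lambda i:cv2.cvtColor(i,cv2.COLOR_BGR2GRAY).astype(np.float32)
for n,(x0,y0,x1,y1) in {"Lear":(280,172,300,196),"Rear":(352,168,374,188),"bottle":(234,156,260,186),"egg":(410,158,436,184),"splitter":(196,170,224,210),"org":(432,176,510,202)}.items():
    t=g(B)[y0:y1,x0:x1]; r=cv2.matchTemplate(g(A)[y0-6:y1+6,x0-6:x1+6],t,cv2.TM_CCOEFF_NORMED); _,m,_,l=cv2.minMaxLoc(r); print(n,round(m,3),l[0]-6,l[1]-6)
S=cv2.imread("pics/s3.png"); cv2.imwrite("pics/f.png",np.hstack([cv2.resize(S[190:330,225:405],(400,311)),cv2.resize(A[150:275,240:400],(398,311))]))
E
```

```text
t 19.78 pos [0.4779 0.0182 0.1612] xhead 6.77 tilt [ 0.0104  0.0016 -0.9999] F [0.55 0.47 0.48] w -0.0003 q [-0.11  0.2   1.86  0.    1.07 -0.23]
tool delta to target [ 0.0202  0.0207 -0.0386]
Lear 0.995 0 0
Rear 0.986 0 0
bottle 1.0 0 0
egg 1.0 0 0
splitter 1.0 0 0
org 0.999 0 0
```

View pics/f.png

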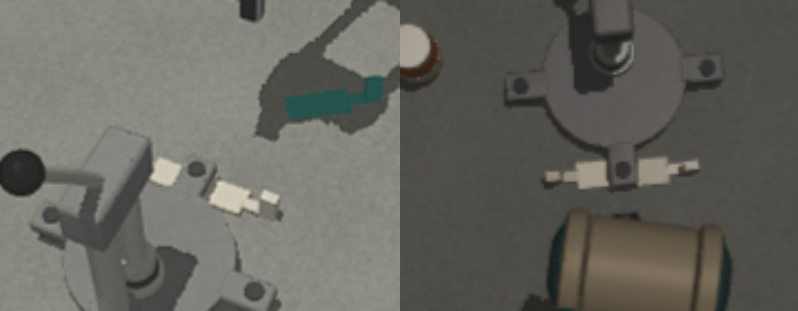

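Both shims sit under the short foot from opposite sides. The crusher and bystanders match their starting positions, and the arm is clear.

```bash
python3 -c "
from rig import manip
print(manip.sign_off())"
```

```text
the job is handed in; nothing more can be done
None
```

The crusher's short foot now rests on both shims. It held a press of about 10 N on the ear with no measurable dip, and I handed the job in at about 20 s of the 72 s.

- **First shim (shim_b, from -y):** it went 57 mm past the foot's centre without biting, so the gap was over 6 mm. I drew it back to about 18 mm past.
- **Second shim (shim_a, from +y):** I slid it in over the first, tip tilted up. It bit firmly at about 18 mm past, with about 9.5 N along the slide. One reading during the push was 10.6 N, close to the 12 N at which the crusher slides.
- **Press test:** with closed fingertips I held 9–10 N for about half a second. The height stayed at 0.0570–0.0571 m throughout, including one brief 13 N peak at first contact.
- **Final checks:** comparing the top picture before and after, the crusher's two side ears and all four bystanders show no shift (under 1 pixel, about 3 mm). The arm is clear of everything.
- **Disagreements and mends:**
  - The wrist camera put the ear about 2 mm from where the top camera did. I used the wrist value.
  - My first grip on shim_b ended up too high because the arm drifted upward as the fingers closed. I set it down and gripped it again.
  - One mid-job match on the +y ear failed because the gripper covered it. The final match was good.

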